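# Swap the suction-foot lever locks: mill on, squeezer off

### The arm

A 7-joint arm with a two-finger parallel gripper is mounted at the origin on the work surface. World frame = base frame: x ahead of the robot, y to its left, z up, the work surface at z = 0. Lengths are in m, angles in degrees, forces in N, time in s.
With the tool pointing down it reaches from about 0.425 to 0.875 m from the base axis. Payload 4.7 kg.
Tool frame: the origin (TCP) lies between the finger pads; the fingertips stand 22 mm ahead of it and the grasp point (between the pads) lies 3 mm ahead of it; z points along the fingers, y is the line along which they close (so a half turn about z gives the same grasp; the last joint's range is limited). The gripper opens to 87 mm and grips with 3 to 60 N. Pads are 19 mm wide; open, the fingers measure 117 mm over their backs; the gripper's body (75 mm by 190 mm) begins 51 mm behind the grasp point.
Start: joints at [78.043, 18.392, -4.016, 83.108, 1.295, 78.541, -3.26], TCP at [0.144, -0.634, 0.222] pointing down, gripper open.
Joint ranges: [-163.93, 163.93], [-17.29, 119.83], [-79.2, 71.16], [3.27, 140.29], [-89.18, 269.18], [5.43, 117.66], [-154.24, 154.24]. Speed limits (degrees/s): [147.25, 147.25, 180, 180, 180, 180, 180].

### API

Orientations are given as [roll, pitch, yaw] about the fixed x, y, z axes, in that order (R = Rz(yaw) Ry(pitch) Rx(roll)).
In Python, from cell import env gives the robot as it stands.
- The arm moves only by the tool drive_tool, never from a script. Its argument "moves" is a list of rows, each a list of 3 entries, a list of its own where there are three numbers: the shift along the tool's x, y, z in mm, then the turn, a rotation vector about the tool's x, y, z in rad, then the closure, from 0 (fully open) to 1 (shut). In form: [[[x, y, z], [wx, wy, wz], jaw], ...]. A call has 1 to 12 rows; each row shifts and turns the commanded pose from where the row before left it, along the tool's axes as they then stand; what a row does not reach is not made up. A row lasts 1/12 s, in which the tool goes at most 41.7 mm and 7.16 degrees, less where a joint would pass 70% of its speed; a pose out of reach is approached as far as the arm can. A call with a gripper value outside its range is refused whole. The fingers move at their own pace and stop on an object; "newtons" is the grip in N (left out, the last holds). Time passes only in rows, so rows that do not move let the fingers close. It gives the time, the measured TCP pose, the force, the opening and the grip force at its end, in the units of the state.
- env.get_obs(): the state, without advancing time (a new reading comes with each control period).
- env.read_camera(name): name is "side" or "top" or "wrist"; returns (picture, depth): 400x640x3 uint8, blue, green, red; 400x640 float32, m along the optical axis (not along the pixel's ray), 0 where there is no reading.
- env.get_calibration(name): a dict with "fx", "fy", "cx", "cy" (pixels), "T" (4x4, takes a point from camera to world coordinates). Camera axes: x right, y down, z forward; pixel columns grow to the right and rows downward; lengths in m; the calibration is good to about 2 mm. A picture is of the moment at which its call begins: read the wrist's pose just before it. get_calibration takes no time and is no camera call; for the wrist camera it gives the pose at the moment of the call.
- env.sign_off(): hands the job in; it is judged then, once.
The state is a dict: "time_s": time; "qpos": joint angles; "joint_velocities": joint speeds; "effort": joint torques, N m; "tool_pos": TCP position; "tool_rot": TCP orientation; "force": force on the tool from outside, world axes, zero at the start; "wrist_torque": the same for the moment, N m; "grip_width": finger opening in m; "grasp_force": force on a finger pad.
Only numpy, scipy, OpenCV 4.12 (cv2) and the standard library are available. Lean on these libraries where they do the work, as an engineer would, in place of code of your own. Each camera call takes 0.05 s, during which the arm holds its last target. There are 200 camera calls.

### The job

I want to grind pepper next and put the citrus squeezer away. Push the lever on the foot of the pepper mill (the one with the funnel and crank) fully down so that its suction foot locks to the counter, then flick the lever on the foot of the citrus squeezer (the one with the shallow bowl and ribbed cone) well up so that its foot is released. Leave the mill's lever down and the squeezer's up.

Things in the scene. Friction and masses are not known exactly. Their poses are not given: they have to be found in the camera images.
- mill_lever (a joint): Flat steel lever at the front of the pepper mill's fixed 130 x 120 mm foot. Mill: cast metal, 205 mm tall, funnel 104 mm across on top, crank at the back. Starts up. rad: 0 = level (down, locked, hard stop), grows as the paddle rises, to the stop at 0.9 (up, released). Stiff hinge, 45 mm above the counter: about 2 N at the paddle moves it; stays where left.
- mill_lever_paddle (a point): Centre of the paddle (36 long x 24 wide x 8 mm thick) ending the mill's lever, 87.5 mm from the hinge; a bar 12 mm wide, 8 thick joins them. Axes turn with the lever: x along it from paddle to hinge, y along the level hinge, z out of its upper face. Lever down: centre 45 mm above the counter, clear below and around.
- squeezer_lever (a joint): Like lever at the front of the citrus squeezer's like fixed foot. Squeezer: cast metal, 173 mm tall, shallow bowl 116 mm across with a ribbed cone. Starts down. rad: 0 = level (down, locked, hard stop), grows as the paddle rises, to the stop at 0.9 (up, released). Stiff hinge, 45 mm above the counter: about 2 N at the paddle moves it; stays where left.
- squeezer_lever_paddle (a point): Centre of the paddle (36 long x 24 wide x 8 mm thick) ending the squeezer's lever, 87.5 mm from the hinge; a bar 12 mm wide, 8 thick joins them. Axes turn with the lever: x along it from paddle to hinge, y along the level hinge, z out of its upper face. Lever down: centre 45 mm above the counter, clear below and around.

How it is judged:
By the outcome, as a careful person would: the job done as asked, in the order asked, and still so for the second after the job is handed in, with the robot touching nothing.
It also fails if it takes over 42 s, if anything falls off the work surface, if the arm or the gripper's body presses on something with over 40 N, if the wrist force passes 120 N, or if a joint passes its speed limit or range.

## Working session

There is one attempt and no reset: what is moved stays moved. The work goes in short steps, Python scripts to look and compute and a tool call to move; the robot and the scene stay as the last step left them, time stands still between calls to the robot, and variables do not carry over. Pictures are saved under pics/ and viewed, at most 12 in all, crops included, and the job is handed in when it is done.

Besides the shell and the picture viewer there is one more tool, called after "Request:" by a JSON object that holds its "name" and its "arguments". drive_tool: Moves the arm, as the interface text tells. Its arguments: {"type":"object","properties":{"moves":{"type":"array"},"newtons":{"type":"number"}},"required":["moves"]}

```bash
mkdir -p pics
cat > h.py <<'E'
from cell import env
import numpy as np, cv2
def snap(n,f):
    c=env.get_calibration(n); p,d=env.read_camera(n); cv2.imwrite(f'pics/{f}.png',p); np.savez(f'pics/{f}.npz',d=d,**{k:np.array(c[k]) for k in c}); return p,d,c
def pt(f,u,v,r=1):
    z=np.load(f'pics/{f}.npz'); w=z['d'][v-r:v+r+1,u-r:u+r+1]; w=w[w>0]; d=np.median(w)
    return (z['T']@[(u-z['cx'])/z['fx']*d,(v-z['cy'])/z['fy']*d,d,1])[:3].round(4)
E
python3 - <<'E'
from h import *
for n in('side','top'): snap(n,n+'0'); print(np.round(env.get_calibration(n)['T'],2).tolist())
o=env.get_obs();print(o)
E
```

```text
[[0.99, -0.07, 0.08, 0.44], [-0.11, -0.52, 0.85, -0.85], [-0.02, -0.85, -0.52, 0.58], [0.0, 0.0, 0.0, 1.0]]
[[-0.02, -0.99, 0.11, 0.41], [-1.0, 0.02, -0.03, -0.0], [0.03, -0.11, -0.99, 1.14], [0.0, 0.0, 0.0, 1.0]]
{'time_s': 0.1, 'qpos': array([78.04255305, 18.43393667, -4.01501931, 83.16786356,  1.29439964,
       78.53951182, -3.26301501]), 'joint_velocities': array([-0.11662949, -0.10929556,  0.06053198, -0.17809617, -0.04798296,
       -0.02976579, -0.08529246]), 'effort': array([-2.74800709e-05, -4.92570913e+01, -4.05625524e-01, -3.13400245e+01,
       -6.41582930e-02,  3.94450827e-02,  7.95676988e-05]), 'tool_pos': array([ 0.14346575, -0.63347114,  0.22148115]), 'tool_rot': array([-1.79903882e+02,  4.97459774e-03,  1.27634237e+01]), 'force': array([ 0.14766237,  0.16882792, -0.80268486]), 'wrist_torque': array([0.0166101 , 0.01293887, 0.03763818]), 'grasp_force': 0.0, 'grip_width': 0.0870565404589962}
```

View pics/top0.png

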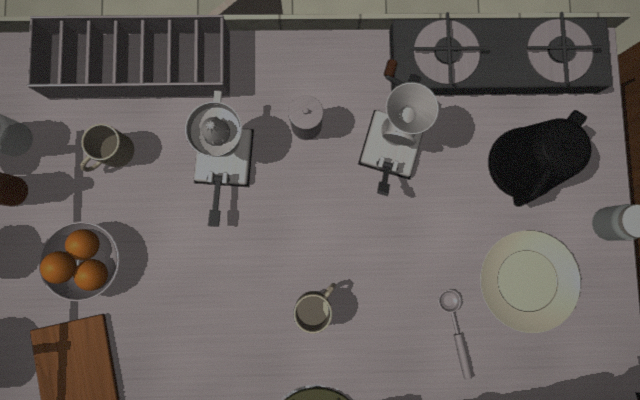

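View pics/side0.png

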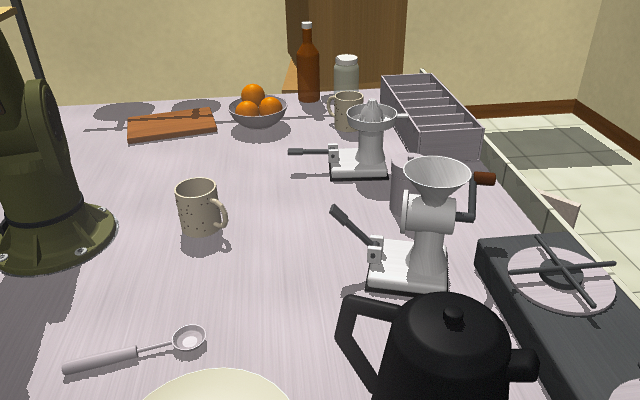

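Top view: the mill is at (400,130) with its raised paddle at (384,188) and hinge near (388,165). The squeezer is at (220,150) with its level paddle at (214,218) and hinge near (218,180). The side view confirms that the mill's lever is up and the squeezer's is level.

Run:
```python
from h import *
for f,L in(('top0',[(384,188),(385,180),(386,170),(388,165),(398,166),(379,163),(214,218),(215,205),(216,190),(218,180),(213,96),(412,108),(306,115),(312,313)]),('side0',[(340,215),(355,230),(297,152),(315,152),(330,152)])):
  for u,v in L: print(f,u,v,pt(f,u,v))
for s,(a,b,c,d) in (('top0',(340,60,460,210)),('top0',(160,80,280,240))):
  pass
p=cv2.imread('pics/top0.png')
cv2.imwrite('pics/c1.png',np.hstack([cv2.resize(p[130:230,180:260],None,fx=5,fy=5,interpolation=2),cv2.resize(p[110:210,350:430],None,fx=5,fy=5,interpolation=2)]))
```

```text
top0 384 188 [ 0.537  -0.1523  0.1127]
top0 385 180 [ 0.5569 -0.1581  0.0916]
top0 386 170 [ 0.5828 -0.165   0.0649]
top0 388 165 [ 0.5961 -0.1717  0.0524]
top0 398 166 [ 0.5981 -0.1989  0.0254]
top0 379 163 [ 0.6    -0.151   0.0575]
top0 214 218 [0.4842 0.2136 0.0539]
top0 215 205 [0.513  0.2123 0.0505]
top0 216 190 [0.5464 0.2106 0.0489]
top0 218 180 [0.568  0.2056 0.0525]
top0 213 96 [0.7701 0.2248 0.0168]
top0 412 108 [ 0.6952 -0.2082  0.1584]
top0 306 115 [0.6954 0.009  0.1142]
top0 312 313 [0.2701 0.0033 0.0065]
side0 340 215 [ 0.5419 -0.156   0.1068]
side0 355 230 [ 0.5663 -0.1652  0.0801]
side0 297 152 [0.4928 0.2057 0.0487]
side0 315 152 [0.5351 0.2052 0.0459]
side0 330 152 [0.5686 0.1887 0.0516]
```

View pics/c1.png

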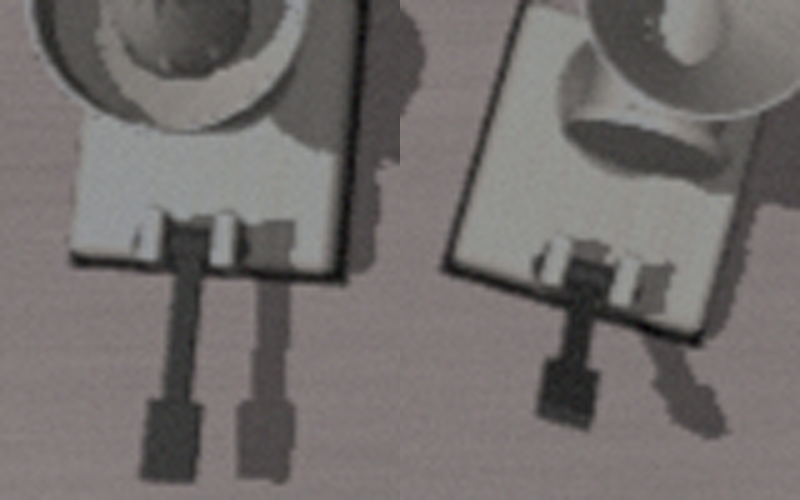

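Crop: the squeezer paddle centre is at about (214,218) and the mill paddle at about (383.6,188.4). Both measured heights (0.05 and 0.113) match the given geometry. The mill's hinge is near (0.589,-0.168) with yaw about -17°, and the squeezer's is near (0.571,0.209) with yaw about -3°. I'm moving to the mill with the fingers closed.

Request:
{"name": "drive_tool", "arguments": {"moves": [[[25, -24, 0], [0, 0, 0], 1], [[25, -24, 0], [0, 0, 0], 1], [[25, -24, 0], [0, 0, 0], 1], [[25, -24, 0], [0, 0, 0], 1], [[25, -24, 0], [0, 0, 0], 1], [[25, -24, 0], [0, 0, 0], 1], [[25, -24, 0], [0, 0, 0], 1], [[25, -24, 0], [0, 0, 0], 1], [[28, -19, 0], [0, 0, 0], 1], [[28, -19, 0], [0, 0, 0], 1], [[28, -19, 0], [0, 0, 0], 1], [[28, -19, 0], [0, 0, 0], 1]], "newtons": 10}}

```text
time_s: 1.1
tool_pos: [0.3892, -0.3021, 0.2223]
tool_rot: [180.0, 0.0, 12.8]
force: [0.7, -0.6, 0.1]
grip_width: 0.0149
grasp_force: 0.0
```

Request:
{"name": "drive_tool", "arguments": {"moves": [[[28, -19, 0], [0, 0, 0.1], 1], [[28, -15, 0], [0, 0, 0.1], 1], [[28, -11, 0], [0, 0, 0.1], 1], [[28, -8, 0], [0, 0, 0.1], 1], [[0, 0, 0], [0, 0, 0.12], 1], [[0, 0, 0], [0, 0, 0], 1], [[0, 0, 0], [0, 0, 0], 1]]}}

```text
time_s: 1.68
tool_pos: [0.4935, -0.2432, 0.2218]
tool_rot: [180.0, 0.1, -16.8]
force: [-0.7, -1.0, 0.4]
grip_width: 0.0003
grasp_force: 0.0
```

Request:
{"name": "drive_tool", "arguments": {"moves": [[[4, -25, 0], [0, 0, 0], 1], [[4, -25, 0], [0, 0, 0], 1], [[4, -25, 0], [0, 0, 0], 1], [[4, -25, 0], [0, 0, 0], 1], [[0, 0, 20], [0, 0, 0], 1], [[0, 0, 20], [0, 0, 0], 1], [[0, 0, 20], [0, 0, 0], 1], [[0, 0, 0], [0, 0, 0], 1], [[0, 0, 0], [0, 0, 0], 1]]}}

```text
time_s: 2.43
tool_pos: [0.5371, -0.153, 0.1618]
tool_rot: [180.0, 0.1, -17.0]
force: [-0.7, -0.6, 1.0]
grip_width: 0.001
grasp_force: 0.0
```

Run:
```python
from h import *
p,d,c=snap('wrist','w1'); q,d2,c2=snap('side','side1')
cv2.imwrite('pics/c2.png',np.hstack([cv2.resize(p,(480,300)),cv2.resize(q[100:300,250:450],(300,300))]))
print(env.get_obs()['tool_pos'])
```

```text
[ 0.53891894 -0.15303409  0.16380374]
```

View pics/c2.png

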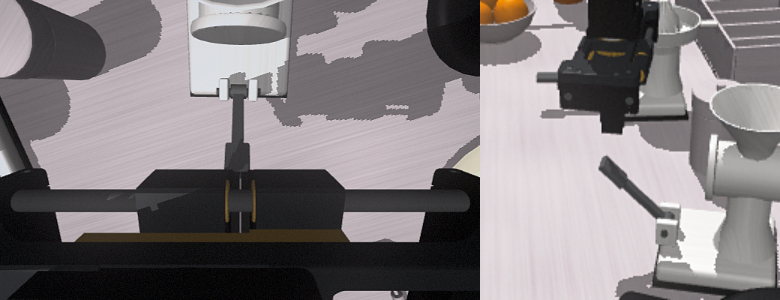

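The wrist view shows the mill lever straight below the closed fingers (column 238 against 240). The side crop shows the tips about 25 mm above the paddle. I'm pushing it down along its arc.

Request:
{"name": "drive_tool", "arguments": {"moves": [[[0, 0, 10], [0, 0, 0], 1], [[0, 0, 10], [0, 0, 0], 1], [[-6, 0, 6], [0, 0, 0], 1], [[-6, 0, 6], [0, 0, 0], 1], [[-5, 0, 7], [0, 0, 0], 1], [[-5, 0, 7], [0, 0, 0], 1], [[-4, 0, 8], [0, 0, 0], 1], [[-3, 0, 8], [0, 0, 0], 1], [[-2, 0, 8], [0, 0, 0], 1], [[-1, 0, 8], [0, 0, 0], 1], [[0, 0, 6], [0, 0, 0], 1], [[0, 0, 0], [0, 0, 0], 1]]}}

```text
time_s: 3.53
tool_pos: [0.5074, -0.1428, 0.0768]
tool_rot: [-180.0, 0.1, -17.0]
force: [0.3, -0.6, 0.3]
grip_width: 0.0008
grasp_force: 0.0
```

Request:
{"name": "drive_tool", "arguments": {"moves": [[[0, 0, 3], [0, 0, 0], 1], [[0, 0, 3], [0, 0, 0], 1], [[0, 0, 0], [0, 0, 0], 1]]}}

```text
time_s: 3.78
tool_pos: [0.5083, -0.1429, 0.0721]
tool_rot: [-180.0, -0.0, -17.0]
force: [0.4, -0.2, -0.8]
grip_width: 0.0005
grasp_force: 0.0
```

Request:
{"name": "drive_tool", "arguments": {"moves": [[[0, 0, 2], [0, 0, 0], 1], [[0, 0, 2], [0, 0, 0], 1], [[0, 0, 0], [0, 0, 0], 1], [[0, 0, 0], [0, 0, 0], 1]]}}

```text
time_s: 4.12
tool_pos: [0.5082, -0.1429, 0.0684]
tool_rot: [180.0, -0.0, -17.0]
force: [-0.3, -0.6, 0.3]
grip_width: 0.0004
grasp_force: 0.0
```

Run:
```python
from h import *
q,d2,c2=snap('side','side2'); cv2.imwrite('pics/c3.png',cv2.resize(q[130:290,250:450],(700,560)))
o=env.get_obs();print(o['tool_pos'],o['force'])
```

```text
[ 0.50818733 -0.14297693  0.06847266] [ 0.35685853  0.04889485 -1.01599205]
```

View pics/c3.png

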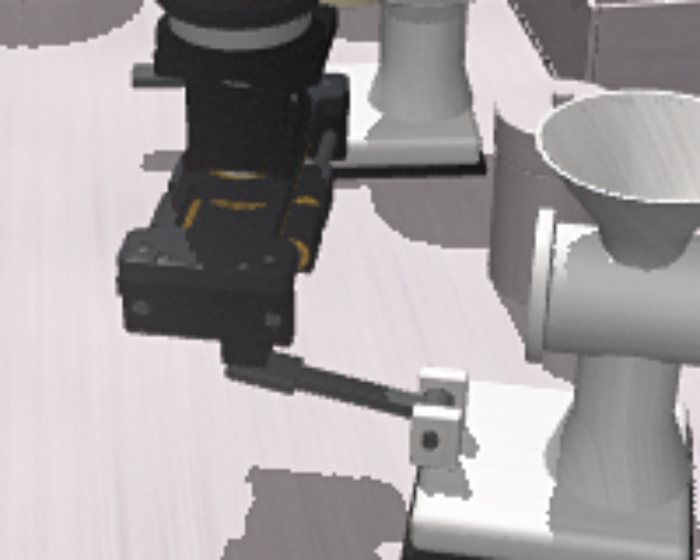

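The crop shows the fingertips on the mill paddle at (260,360) and the lever nearly level. I'm checking the angle by depth while pushing a little further.

Request:
{"name": "drive_tool", "arguments": {"moves": [[[0, 0, 2], [0, 0, 0], 1], [[0, 0, 2], [0, 0, 0], 1], [[0, 0, 0], [0, 0, 0], 1], [[0, 0, 0], [0, 0, 0], 1]]}}

```text
time_s: 4.5
tool_pos: [0.508, -0.1429, 0.0642]
tool_rot: [180.0, -0.0, -17.0]
force: [-0.7, -0.5, -0.0]
grip_width: 0.0007
grasp_force: 0.0
```

Run:
```python
from h import *
for u,v in((320,236),(327,236),(345,239),(356,242),(363,244),(373,256)): print(pt('side2',u,v,0))
o=env.get_obs();print(o['tool_pos'],o['force'],o['wrist_torque'])
```

```text
[ 0.5079 -0.1508  0.0628]
[ 0.5201 -0.1506  0.0615]
[ 0.5507 -0.1567  0.0565]
[ 0.5688 -0.164   0.0537]
[ 0.5807 -0.1663  0.0498]
[ 0.5932 -0.1925  0.0429]
[ 0.50800591 -0.14292151  0.06424155] [-0.67390449 -0.5244465  -0.0211619 ] [0.00818643 0.00185865 0.03685888]
```

Run:
```python
from h import *
q,d2,c2=snap('side','side3'); p,d,c=snap('wrist','w3')
cv2.imwrite('pics/c4.png',np.hstack([cv2.resize(q[190:270,290:390],(400,320),interpolation=2),cv2.resize(p[180:380,200:440],(384,320))]))
for u,v in((320,236),(327,237),(345,240),(356,243),(363,245)): print(pt('side3',u,v,0))
print(np.mean([env.get_obs()['force'] for _ in range(5)],0))
```

```text
[ 0.5077 -0.1526  0.0642]
[ 0.5202 -0.15    0.0589]
[ 0.5507 -0.1567  0.0544]
[ 0.5686 -0.1654  0.0525]
[ 0.5801 -0.1694  0.0501]
[-0.80960446 -0.11056681  0.12296706]
```

View pics/c4.png

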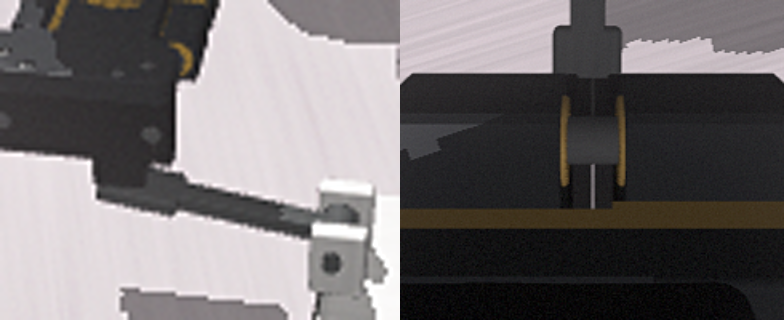

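The lever is following the tips and is still about 0.12 rad up, so I'm pushing on until the force rises.

Request:
{"name": "drive_tool", "arguments": {"moves": [[[0, 0, 3], [0, 0, 0], 1], [[0, 0, 3], [0, 0, 0], 1], [[0, 0, 0], [0, 0, 0], 1], [[0, 0, 0], [0, 0, 0], 1]]}}

```text
time_s: 4.93
tool_pos: [0.5079, -0.1428, 0.0581]
tool_rot: [-180.0, 0.0, -17.0]
force: [0.6, -0.4, -0.2]
grip_width: 0.0002
grasp_force: 0.0
```

Request:
{"name": "drive_tool", "arguments": {"moves": [[[0, 0, 2], [0, 0, 0], 1], [[0, 0, 0], [0, 0, 0], 1], [[0, 0, 0], [0, 0, 0], 1]]}}

```text
time_s: 5.18
tool_pos: [0.508, -0.1429, 0.0563]
tool_rot: [180.0, 0.0, -17.0]
force: [0.3, 0.7, -0.3]
grip_width: 0.0005
grasp_force: 0.0
```

Request:
{"name": "drive_tool", "arguments": {"moves": [[[0, 0, 2], [0, 0, 0], 1], [[0, 0, 0], [0, 0, 0], 1], [[0, 0, 0], [0, 0, 0], 1]]}}

```text
time_s: 5.43
tool_pos: [0.508, -0.1429, 0.0543]
tool_rot: [180.0, 0.0, -17.0]
force: [-0.1, -0.5, 0.2]
grip_width: 0.0007
grasp_force: 0.0
```

Run:
```python
from h import *
q,d2,c2=snap('side','side4'); p,d,c=snap('wrist','w4')
cv2.imwrite('pics/c5.png',np.hstack([cv2.resize(q[190:270,290:390],(400,320),interpolation=2),cv2.resize(p[180:380,200:440],(384,320))]))
for u in range(312,370,6):
  print(u,[ (v,*pt('side4',u,v,0)) for v in range(234,250,3)])
```

```text
312 [(234, np.float64(0.4882), np.float64(-0.228), np.float64(0.1246)), (237, np.float64(0.5007), np.float64(-0.0641), np.float64(-0.0018)), (240, np.float64(0.4998), np.float64(-0.0737), np.float64(-0.0019)), (243, np.float64(0.4987), np.float64(-0.0849), np.float64(-0.0006)), (246, np.float64(0.4979), np.float64(-0.0933), np.float64(-0.0013)), (249, np.float64(0.4972), np.float64(-0.1004), np.float64(-0.0029))]
318 [(234, np.float64(0.4971), np.float64(-0.2318), np.float64(0.1265)), (237, np.float64(0.5045), np.float64(-0.1493), np.float64(0.06)), (240, np.float64(0.504), np.float64(-0.1537), np.float64(0.0568)), (243, np.float64(0.504), np.float64(-0.1528), np.float64(0.0497)), (246, np.float64(0.5092), np.float64(-0.0938), np.float64(-0.0021)), (249, np.float64(0.508), np.float64(-0.1056), np.float64(0.0))]
324 [(234, np.float64(0.5063), np.float64(-0.2317), np.float64(0.1256)), (237, np.float64(0.5146), np.float64(-0.1527), np.float64(0.0614)), (240, np.float64(0.5145), np.float64(-0.1532), np.float64(0.0554)), (243, np.float64(0.5144), np.float64(-0.1535), np.float64(0.0492)), 
[... 2339 characters left out ...]
4(-0.0006)), (240, np.float64(0.5912), np.float64(-0.0855), np.float64(-0.0023)), (243, np.float64(0.576), np.float64(-0.1633), np.float64(0.0503)), (246, np.float64(0.5753), np.float64(-0.1676), np.float64(0.0471)), (249, np.float64(0.5862), np.float64(-0.1133), np.float64(-0.0022))]
366 [(234, np.float64(0.6065), np.float64(-0.0666), np.float64(-0.0032)), (237, np.float64(0.6047), np.float64(-0.0763), np.float64(-0.0032)), (240, np.float64(0.6027), np.float64(-0.0867), np.float64(-0.0025)), (243, np.float64(0.5867), np.float64(-0.1626), np.float64(0.0487)), (246, np.float64(0.585), np.float64(-0.1714), np.float64(0.0489)), (249, np.float64(0.5855), np.float64(-0.1699), np.float64(0.0413))]
```

View pics/c5.png

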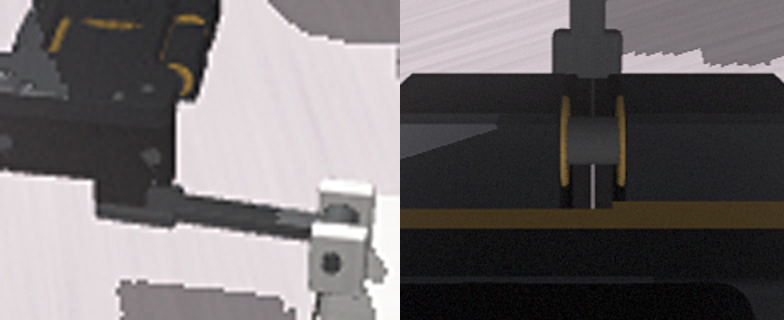

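The lever's top now reads 0.049–0.051 along its whole length, so it is nearly level. I'm pushing on to the hard stop.

Request:
{"name": "drive_tool", "arguments": {"moves": [[[0, 0, 1.5], [0, 0, 0], 1], [[0, 0, 0], [0, 0, 0], 1], [[0, 0, 0], [0, 0, 0], 1]]}}

```text
time_s: 5.78
tool_pos: [0.508, -0.1429, 0.0529]
tool_rot: [180.0, -0.0, -17.0]
force: [0.2, 0.8, -0.2]
grip_width: 0.0005
grasp_force: 0.0
```

Request:
{"name": "drive_tool", "arguments": {"moves": [[[0, 0, 1.5], [0, 0, 0], 1], [[0, 0, 0], [0, 0, 0], 1], [[0, 0, 0], [0, 0, 0], 1]]}}

```text
time_s: 6.03
tool_pos: [0.5079, -0.1428, 0.0513]
tool_rot: [180.0, 0.0, -17.0]
force: [-0.9, 0.1, -0.0]
grip_width: 0.0006
grasp_force: 0.0
```

Request:
{"name": "drive_tool", "arguments": {"moves": [[[0, 0, 1.5], [0, 0, 0], 1], [[0, 0, 0], [0, 0, 0], 1], [[0, 0, 0], [0, 0, 0], 1]]}}

```text
time_s: 6.28
tool_pos: [0.5079, -0.1428, 0.0498]
tool_rot: [180.0, 0.0, -17.0]
force: [0.0, -0.8, 0.6]
grip_width: 0.0005
grasp_force: 0.0
```

Request:
{"name": "drive_tool", "arguments": {"moves": [[[0, 0, 1.5], [0, 0, 0], 1], [[0, 0, 0], [0, 0, 0], 1], [[0, 0, 0], [0, 0, 0], 1]]}}

```text
time_s: 6.53
tool_pos: [0.5081, -0.1429, 0.0492]
tool_rot: [180.0, -0.0, -17.0]
force: [-2.1, 0.8, 6.2]
grip_width: 0.0006
grasp_force: 3.2
```

Run:
```python
from h import *
q,d2,c2=snap('side','side5'); print(env.get_obs()['force'])
for u,v in((324,240),(327,240),(330,240),(330,243),(336,240),(336,243),(342,243),(348,243),(354,243),(360,243),(366,243)): print(u,v,pt('side4',u,v,0),pt('side5',u,v,0))
```

```text
[-2.31414265 -0.25283839  5.64404742]
324 240 [ 0.5145 -0.1532  0.0554] [ 0.5144 -0.1539  0.0559]
327 240 [ 0.5203 -0.1485  0.0514] [ 0.521  -0.1419  0.0464]
330 240 [ 0.5253 -0.1501  0.052 ] [ 0.5261 -0.1437  0.0472]
330 243 [ 0.5245 -0.1565  0.0504] [ 0.5249 -0.1534  0.048 ]
336 240 [ 0.5361 -0.1484  0.0497] [ 0.5365 -0.1454  0.0474]
336 243 [ 0.5349 -0.1571  0.0498] [ 0.5357 -0.1517  0.0456]
342 243 [ 0.545  -0.1597  0.0507] [ 0.5459 -0.1539  0.0463]
348 243 [ 0.5558 -0.1584  0.0486] [ 0.5561 -0.1564  0.0471]
354 243 [ 0.5658 -0.1612  0.0497] [ 0.5664 -0.158   0.0473]
360 243 [ 0.576  -0.1633  0.0503] [ 0.5764 -0.161   0.0485]
366 243 [ 0.5867 -0.1626  0.0487] [ 0.5873 -0.1596  0.0464]
```

The force stepped up to 6 N, so the lever is on its hard stop. Note that the closed tips touch where the TCP reads z ≈ 0.049. One more small press, then I lift off.

Request:
{"name": "drive_tool", "arguments": {"moves": [[[0, 0, 1], [0, 0, 0], 1], [[0, 0, 0], [0, 0, 0], 1], [[0, 0, 0], [0, 0, 0], 1]]}}

```text
time_s: 6.83
tool_pos: [0.5081, -0.1429, 0.049]
tool_rot: [179.9, 0.0, -17.0]
force: [-4.2, 0.9, 12.3]
grip_width: 0.0006
grasp_force: 6.1
```

Request:
{"name": "drive_tool", "arguments": {"moves": [[[0, 0, -10], [0, 0, 0], 1], [[0, 0, -20], [0, 0, 0], 1], [[0, 0, -30], [0, 0, 0], 1], [[-5, 0, -30], [0, 0, 0], 0.5], [[-5, 0, -30], [0, 0, 0], 0.5], [[0, -25, 0], [0, 0, -0.1], 0.4], [[0, -25, 0], [0, 0, -0.1], 0.4], [[0, -25, 0], [0, 0, -0.04], 0.4], [[0, -25, 0], [0, 0, 0], 0.4], [[0, -25, 0], [0, 0, 0], 0.4], [[0, 0, 0], [0, 0, 0], 0.4], [[0, 0, 0], [0, 0, 0], 0.4]]}}

```text
time_s: 7.83
tool_pos: [0.516, -0.015, 0.1678]
tool_rot: [180.0, -0.0, -3.1]
force: [0.4, -0.0, -0.1]
grip_width: 0.0492
grasp_force: 0.0
```

Run:
```python
from h import *
q,d2,c2=snap('side','side6'); snap('top','top6')
for u,v in((315,240),(321,240),(330,240),(330,243),(336,243),(342,243),(348,243),(354,243),(360,243),(366,243)): print(u,v,pt('side6',u,v,0))
p=cv2.imread('pics/top6.png')
cv2.imwrite('pics/c6.png',np.hstack([cv2.resize(q[60:280,240:460],(440,440)),cv2.resize(p[120:240,340:440],(360,440))]))
```

```text
315 240 [ 0.4999 -0.1412  0.048 ]
321 240 [ 0.5104 -0.1422  0.0477]
330 240 [ 0.5263 -0.142   0.046 ]
330 243 [ 0.525  -0.1529  0.0476]
336 243 [ 0.5351 -0.1554  0.0485]
342 243 [ 0.5458 -0.1546  0.0468]
348 243 [ 0.5564 -0.1544  0.0456]
354 243 [ 0.5663 -0.1586  0.0477]
360 243 [ 0.5764 -0.1612  0.0487]
366 243 [ 0.587  -0.161   0.0474]
```

View pics/c6.png

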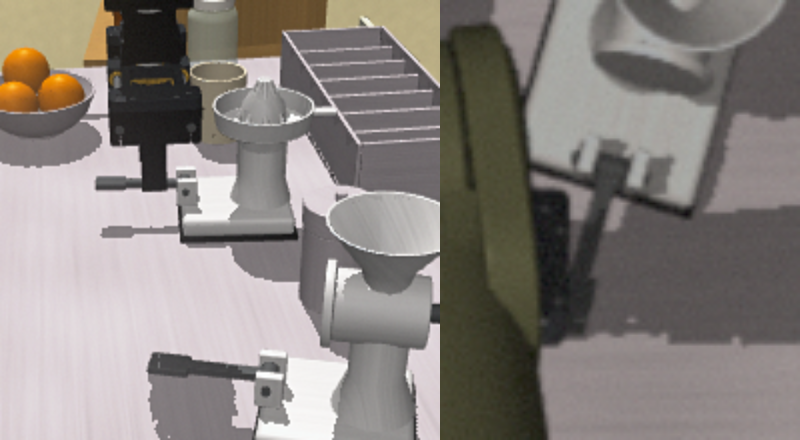

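The mill lever is level, with its top at about 0.047 throughout. I'm moving above the squeezer's paddle.

Request:
{"name": "drive_tool", "arguments": {"moves": [[[-6, -32, 0], [0, 0, 0], 0.4], [[-6, -32, 0], [0, 0, 0], 0.4], [[-6, -32, 0], [0, 0, 0], 0.4], [[-6, -32, 0], [0, 0, 0], 0.4], [[-6, -32, 0], [0, 0, 0], 0.4], [[-7, -33, 0], [0, 0, 0], 0.4], [[-7, -33, 20], [0, 0, 0], 0.4], [[0, 0, 20], [0, 0, 0], 0.4], [[0, 0, 20], [0, 0, 0], 0.4], [[0, 0, 0], [0, 0, 0], 0.4], [[0, 0, 0], [0, 0, 0], 0.4]]}}

```text
time_s: 8.85
tool_pos: [0.4848, 0.2098, 0.1067]
tool_rot: [179.9, 0.1, -3.4]
force: [-0.8, -0.2, 0.1]
grip_width: 0.0521
grasp_force: 0.0
```

Run:
```python
from h import *
print(env.get_obs()['tool_pos'])
p,d,c=snap('wrist','w7'); q,d2,c2=snap('side','side7')
cv2.imwrite('pics/c7.png',np.hstack([cv2.resize(p[100:400,120:520],(440,330)),cv2.resize(q[90:200,250:370],(360,330))]))
for u,v in((290,152),(297,152),(303,152),(316,153)): print(pt('side7',u,v,0))
```

```text
[0.48477021 0.20984929 0.1066599 ]
[0.4763 0.2029 0.0514]
[0.4928 0.2055 0.0488]
[0.5071 0.21   0.0456]
[0.5375 0.2069 0.0422]
```

View pics/c7.png

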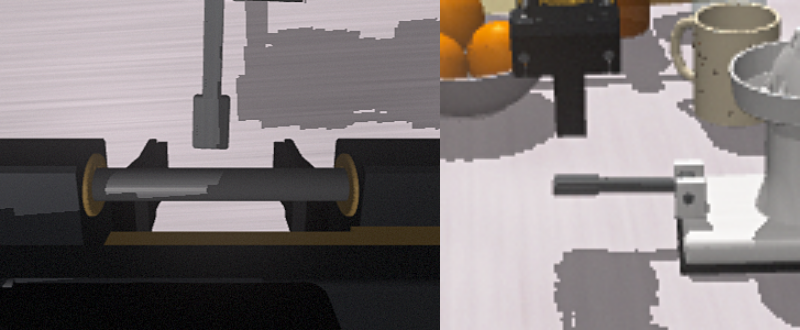

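The wrist view shows the paddle about 4–5 mm to +y of the finger midline (211 against 219), and the side crop shows the tips above it. I'm shifting y by -4, descending to straddle the paddle, then closing gently.

Request:
{"name": "drive_tool", "arguments": {"moves": [[[0, -4, 10], [0, 0, 0], 0.4], [[0, 0, 15], [0, 0, 0], 0.4], [[0, 0, 15], [0, 0, 0], 0.4], [[0, 0, 15], [0, 0, 0], 0.4], [[0, 0, 12], [0, 0, 0], 0.4], [[0, 0, 10], [0, 0, 0], 0.4], [[0, 0, 0], [0, 0, 0], 0.4], [[0, 0, 0], [0, 0, 0], 0.4]]}}

```text
time_s: 9.62
tool_pos: [0.4851, 0.2155, 0.0303]
tool_rot: [-180.0, 0.0, -3.3]
force: [0.0, 0.3, 0.0]
grip_width: 0.0523
grasp_force: 0.0
```

Request:
{"name": "drive_tool", "arguments": {"moves": [[[0, 0, 0], [0, 0, 0], 0.8], [[0, 0, 0], [0, 0, 0], 0.9], [[0, 0, 0], [0, 0, 0], 1], [[0, 0, 0], [0, 0, 0], 1], [[0, 0, 0], [0, 0, 0], 1], [[0, 0, 0], [0, 0, 0], 1]], "newtons": 12}}

```text
time_s: 10.12
tool_pos: [0.4854, 0.2159, 0.0307]
tool_rot: [-180.0, -0.0, -3.3]
force: [-0.3, 1.0, 1.1]
grip_width: 0.0241
grasp_force: 12.0
```

Gripped at 24.1 mm, which is the paddle's width. I'm lifting along the arc.

Request:
{"name": "drive_tool", "arguments": {"moves": [[[0.4, 0, -8.7], [0, 0, 0], 1], [[1.3, 0, -8.6], [0, 0, 0], 1], [[2.2, 0, -8.5], [0, 0, 0], 1], [[3, 0, -8.2], [0, 0, 0], 1], [[0, 0, 0], [0, 0, 0], 1]]}}

```text
time_s: 10.53
tool_pos: [0.493, 0.2152, 0.0665]
tool_rot: [-180.0, -0.1, -3.3]
force: [0.1, 1.7, 1.9]
grip_width: 0.0242
grasp_force: 12.0
```

Request:
{"name": "drive_tool", "arguments": {"moves": [[[3.8, 0, -7.9], [0, 0, 0], 1], [[4.6, 0, -7.4], [0, 0, 0], 1], [[5.3, 0, -7], [0, 0, 0], 1], [[6, 0, -6.4], [0, 0, 0], 1], [[4.6, 0, -4], [0, 0, 0], 1], [[0, 0, 0], [0, 0, 0], 1], [[0, 0, 0], [0, 0, 0], 1]]}}

```text
time_s: 11.12
tool_pos: [0.5162, 0.2131, 0.0979]
tool_rot: [179.9, 0.0, -3.3]
force: [-3.5, -0.8, 6.4]
grip_width: 0.0239
grasp_force: 12.0
```

Run:
```python
from h import *
q,d2,c2=snap('side','side8'); p=q
cv2.imwrite('pics/c8.png',cv2.resize(q[80:200,250:400],(750,600)))
```

```text
(no output)
```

View pics/c8.png

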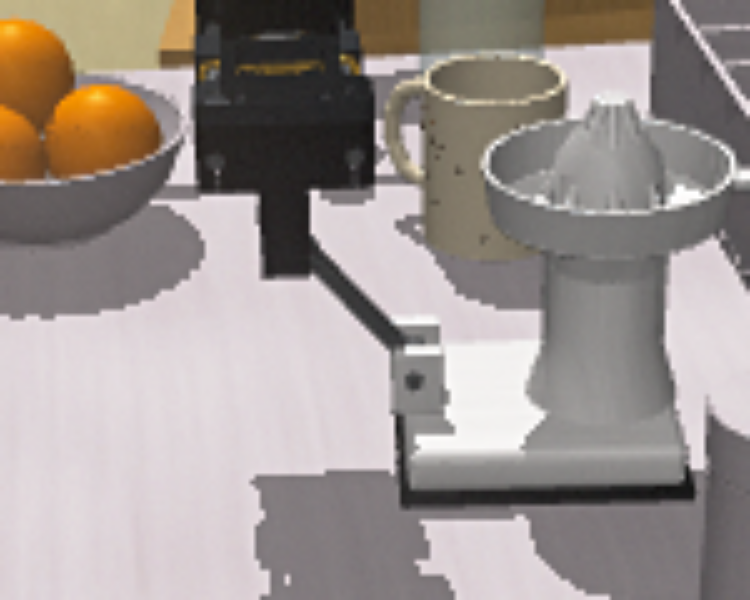

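The picture shows the squeezer lever well up, at about 50°. I'm releasing it and backing off, up and toward the base.

Request:
{"name": "drive_tool", "arguments": {"moves": [[[0, 0, 0], [0, 0, 0], 0.4], [[0, 0, 0], [0, 0, 0], 0.4], [[0, 0, 0], [0, 0, 0], 0.4], [[0, 0, 0], [0, 0, 0], 0.4], [[0, 0, -15], [0, 0, 0], 0.4], [[0, 0, -25], [0, 0, 0], 0.4], [[0, 0, -30], [0, 0, 0], 0.4], [[0, 0, -30], [0, 0, 0], 0.4], [[0, 30, 0], [0, 0, 0], 0.4], [[0, 35, 0], [0, 0, 0], 0.4], [[0, 35, 0], [0, 0, 0], 0.4], [[0, 0, 0], [0, 0, 0], 0.4]]}}

```text
time_s: 12.17
tool_pos: [0.5113, 0.1049, 0.1968]
tool_rot: [179.7, -0.0, -3.9]
force: [0.9, -1.5, 0.4]
grip_width: 0.0522
grasp_force: 0.0
```

Run:
```python
from h import *
q,d2,c2=snap('side','side9')
cv2.imwrite('pics/c9.png',cv2.resize(q[80:300,240:460],(600,600)))
print(env.get_obs()['force'])
for u,v in((330,240),(342,243),(354,243)): print(u,v,pt('side9',u,v,0))
```

```text
[0.53187348 0.54081154 0.24853044]
330 240 [ 0.526  -0.1448  0.0481]
342 243 [ 0.5456 -0.1558  0.0477]
354 243 [ 0.566  -0.1602  0.049 ]
```

View pics/c9.png

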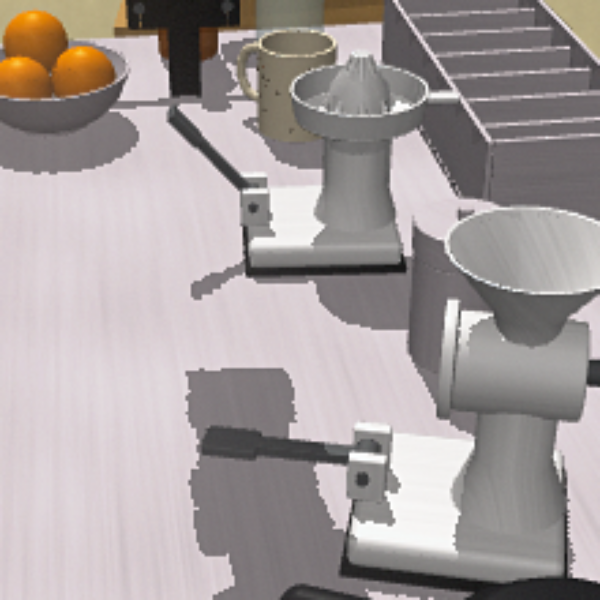

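The squeezer lever is up at (175,115), the mill lever is level at (230,442), and the gripper is clear of both. I'm handing in.

```bash
python3 -c "
from cell import env
print(env.sign_off())"
```

```text
the job is handed in; nothing more can be done
None
```

The mill's lever is pressed down to its hard stop (locked), then the squeezer's lever was raised to about 50° (released). Both stayed put after the gripper backed off, and I handed the job in at about 12 s.

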